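# Hold a sample slide flush on the tilted stage

### The job

Pick up the sample slide by its orange grip, set its lower edge down on the sloped stage face against the brass lip with the slide still standing clearly steeper than the face, then tip it back about that edge by touch until it lies flush and centred on the face. Press gently until the sprung face has sunk about halfway, and finish holding it so: keep the grip closed and the push on, do not let go. Leave the other things on the desk where they are.

Things in the scene. Friction and masses are not known exactly. Their poses are not given: they have to be found in the camera images.
- slide: the loose sample slide: dark steel plate 90 (x) x 60 (y) x 6 mm lying flat, with an orange grip block centred on top, 26 (x) x 20 (y) mm, from 6 to 34 mm above the underside, and a thin green glass sample at either end. 0.1 to 0.17 kg. Origin: centre of the flat underside; z out of the grip side. Both 60 mm ends are alike, either may be the lower one.
- grip_top (a point): centre of the top of the slide's orange grip block, 34 mm above the centre of the underside; same axes as the slide
- stage: the tilting stage, fixed: dark base 130 (x) x 128 (y) x 12 mm, two grey cheeks 66 mm high, between them a sloped aluminium face. Origin: centre of the underside. The face falls to the stage's -x (roughly at the robot). Its slope is clamped, 11 to 23 degrees from level by run, turned about the stage's y axis 48 mm above the desk; the face lies 29 mm off that axis. It does not yield.
- seat (a point): where the centre of the slide's underside belongs on the face. z: the face's outward normal; x: straight up the slope; y: level. The face reaches x -53 to +55, y -46 to +46 mm; a brass lip, 84 mm wide, stands 7 mm above it at its lower end, inner side at x = -45 mm; black lines at y = +-33 mm lie just outside a centred slide. Moves with the sprung face.
- sprung_face (a joint): how far the face plate (with lip and seat) has sunk along its own normal, m: 0 at rest, 0.008 at the stop. On springs: begins to give at about 1 N, then 1.5 N per mm (4 mm, halfway: about 7 N in all, some 1 N of it the slide's weight; stop: about 13 N).
- vee_block: bystander: steel vee block 38 x 62 x 42 mm; origin at the centre of its underside
- ring_gauge: bystander: steel ring gauge 47 mm across, 18 mm high; origin at the centre of its underside

How it is judged:
On the way, in this order (a step that is already met when the one before it is completed fails the run):
1. the slide's lower edge stands on the face at the lip, the slide held clearly steeper than the face (contact force between slide and stage above 0.3 N and angle between the z axis of slide and the z axis of seat, either way round above 0.08 rad and x of grip_top in the frame of seat between -0.035 and -0.003 m and x of slide in the frame of seat between -0.02 and 0.008 m and z of slide in the frame of seat below 0.03 m and contact force between slide and the fingers above 1 N), for 0.1 s.
2. the slide lies flush on the face (angle between the z axis of slide and the z axis of seat, either way round below 0.03 rad and contact force between slide and stage above 0.3 N and z of slide in the frame of seat below 0.003 m), for 0.2 s.
At the end, for the whole second after the job is handed in: Held in the fingers, flush on the face (1.7 degrees, 2.5 mm at its centre), square to the lip within 4.5 degrees, lower edge within 5 mm of the lip, centred across within 10 mm, and the sprung face kept sunk between 2 and 6.5 mm through the last second (angle between the z axis of slide and the z axis of seat, either way round below 0.03 rad and angle between the x axis of slide and the x axis of seat, either way round below 0.08 rad and z of slide in the frame of seat between -0.0025 and 0.0025 m and x of slide in the frame of seat between -0.004 and 0.005 m and y of slide in the frame of seat between -0.01 and 0.01 m and value of joint sprung_face between 0.002 and 0.0065 m and contact force between slide and stage above 2 N and contact force between slide and the fingers above 2 N and linear speed of slide below 0.02 m/s); the arm keeps its last pose, push and grip.
It fails at once if the stage is pushed hard (over 40 N) (contact force between slide and stage above 40 N).
It fails at once if a bystander is moved by over 2 cm (distance of any of vee_block, ring_gauge from where it was at the start of the episode above 0.02 m).
It also fails if it takes over 38 s, if anything falls off the work surface, if the arm or the gripper's body presses on something with over 40 N, if the wrist force passes 120 N, or if a joint passes its speed limit or range.

### The arm

A 6-joint arm with a two-finger parallel gripper is mounted at the origin on a cart in front of the work surface, level with it; the furniture and walls round the work are solid. World frame = base frame: x ahead of the robot, y to its left, z up, the work surface at z = 0. Lengths are in m, angles in rad, forces in N, time in s.
With the tool pointing down it reaches from about 0.35 to 1 m from the base axis. Payload 7.1 kg.
Tool frame: the origin (TCP) lies at the very end of the fingers, on their centre line; the grasp point (between the pads) lies robot.grip_depth behind it (robot.grip_depth is the distance from the TCP to the grasp point, in m); x points along the fingers, y is the direction in which the jaws open and shut, and the axes are right-handed (so a half turn about x gives the same grasp; the last joint's range is limited). The gripper opens to 85 mm and grips with 20 to 120 N. Pads are 22 mm wide; open, the fingers measure 114 mm over their backs; the gripper's body (76 mm by 85 mm) begins 54 mm behind the grasp point. The pads swing forward as they close: fully open they stand 13 mm farther back than shut.
Start: joints at [-1.246, 0.423, 1.63, -0, 1.089, -0.019], TCP at [0.211, -0.588, 0.231] pointing down, gripper open.
Joint ranges: [-3, 3], [-0.9, 2.11], [0.09, 2.58], [-1.31, 4.45], [0.11, 2.69], [-2.54, 2.54]. Speed limits (rad/s): [2.39, 2.39, 3.01, 3.14, 3.14, 3.14].

### API

Orientations are given as a unit quaternion [x, y, z, w].
In Python, from plant import robot gives the robot as it stands.
- The arm moves only by the shell command python3 -m jog 'ROWS' [FORCE]. ROWS is JSON, a list of rows, each an object of numbers: "grip": the finger opening in cm, from 0 to 8.54; "dx", "dy", "dz": the shift along the tool's x, y, z in cm; "twist": the turn about the tool's x in rad. In form: [{"grip": .., "dx": .., "dy": .., "dz": .., "twist": ..}, ...]. A call has 1 to 12 rows; each row shifts and turns the pose as measured when the row begins, along the tool's axes as they then stand; what a row does not reach is not made up. A row lasts 1/8 s, in which the tool goes at most 62.5 mm and 10.7 degrees, less where a joint would pass 70% of its speed; a pose out of reach is approached as far as the arm can. A call is refused whole if a number of a shift passes 6.25 or a number of a turn 0.188, either way. A call with a gripper value outside its range is refused whole. The fingers move at their own pace and stop on an object; FORCE is the grip in N (left out, the last holds). Time passes only in rows, so rows that do not move let the fingers close. It gives the time, the measured TCP pose, the force and the opening at its end, in the units of the state.
- robot.sense(): the state, without advancing time (a new reading comes with each control period).
- robot.grab_frame(name): name is "scene" or "top"; returns (picture, depth): 400x640x3 uint8, red, green, blue; 400x640 float32, m along the optical axis (not along the pixel's ray), 0 where there is no reading.
- robot.camera_info(name): a dict with "fx", "fy", "cx", "cy" (pixels), "dist_coeffs" ([k1, k2, p1, p2, k3] as OpenCV has them; the pictures are not rectified), "R" (3x3) and "t" (3): a world point X has camera coordinates R X + t. Camera axes: x right, y down, z forward; pixel columns grow to the right and rows downward; lengths in m; the calibration is good to about 2 mm. A picture is of the moment at which its call begins. camera_info takes no time and is no camera call.
- robot.close_job(): hands the job in, once; it reports no verdict.
The state is a dict: "time_s": time; "q": joint angles; "joint_velocities": joint speeds; "tau": joint torques, N m; "tcp_pos": TCP position; "orientation": TCP orientation; "force": force on the tool from outside, world axes, zero at the start; "torque": the same for the moment, N m; "gripper_width": opening from 0.0 (shut) to 1.0 (fully open).
Only numpy, scipy, OpenCV 4.12 (cv2) and the standard library are available. Lean on these libraries where they do the work, as an engineer would, in place of code of your own. Each camera call takes 0.05 s, during which the arm holds its last target. There are 200 camera calls.

## Working session

There is one attempt and no reset: what is moved stays moved. The work goes in short steps, Python scripts to look and compute and a shell command to move; the robot and the scene stay as the last step left them, time stands still between calls to the robot, and variables do not carry over. Pictures are saved under pics/ and viewed, about 8 in all and at most 12, crops included, and the job is handed in when it is done.

```bash
mkdir -p pics; ls; python3 - <<'E'
from plant import robot
import cv2,numpy as np
ims=[]
for n in("scene","top"):
    p,d=robot.grab_frame(n); np.savez(f"pics/{n}0.npz",p=p,d=d); ims.append(p); c=robot.camera_info(n)
    print(n,c["fx"],c["cx"],c["cy"],c["dist_coeffs"],np.round(-np.array(c["R"]).T@np.array(c["t"]),3), np.round(c["R"],2).tolist())
    cv2.imwrite(f"pics/{n}0.png",p[:,:,::-1])
print(robot.grip_depth,robot.sense())
E
```

```text
pics
scene 457.69493255413494 314.54629070316884 199.77072895215184 [-0.05525153  0.          0.          0.          0.        ] [0.068 0.195 0.768] [[-0.56, -0.83, -0.01], [-0.62, 0.43, -0.66], [0.55, -0.36, -0.75]]
top 386.2503957432658 318.6970905577454 197.5015890603745 [-0.02701072  0.          0.          0.          0.        ] [ 0.458 -0.14   0.936] [[-0.0, -1.0, -0.0], [-0.99, 0.0, -0.15], [0.15, 0.0, -0.99]]
0.0187 {'time_s': 0.1, 'q': array([-1.24605192e+00,  4.23776623e-01,  1.63061298e+00, -6.64790271e-06,
        1.08860959e+00, -1.90115118e-02]), 'joint_velocities': array([ 0.00041871, -0.00203275, -0.00256971, -0.00018714,  0.00037956,
        0.00058745]), 'tau': array([ 7.05951879e-04, -5.58420646e+01, -2.82446337e+01,  3.66160862e-05,
        3.00961357e-03,  2.96500548e-05]), 'tcp_pos': array([ 0.21049783, -0.58795682,  0.23061604]), 'orientation': array([-0.69660964, -0.12143077,  0.6967652 , -0.12044843]), 'force': array([0.48580039, 0.54093205, 0.49573657]), 'torque': array([ 0.04327314, -0.01608701,  0.02682519]), 'gripper_width': 1.0019818719280007}
```

View pics/scene0.png

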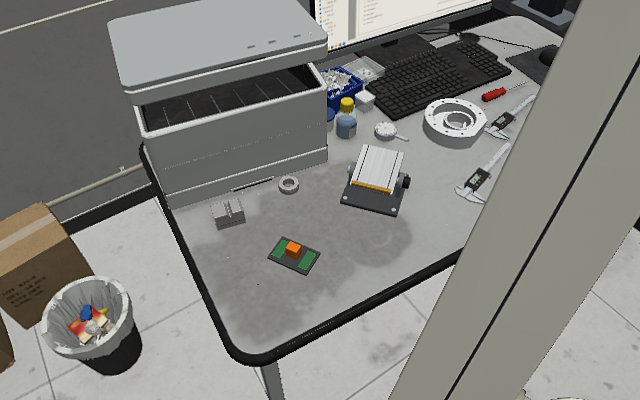

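View pics/top0.png

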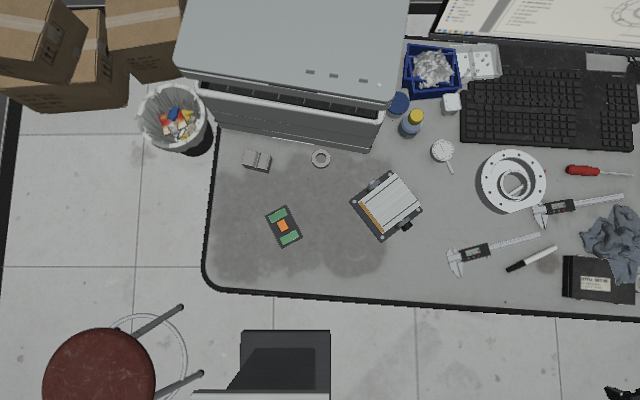

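The scene view shows the slide at about (293,255) and the stage at (375,180). In the top view they are at (283,226) and (388,207), with the vee block at (257,160) and the ring at (321,158). Next I'll turn these into metric poses.

```bash
cat > h.py <<'E'
import numpy as np,cv2
from plant import robot
def cloud(n,d):
    c=robot.camera_info(n);K=np.array([[c["fx"],0,c["cx"]],[0,c["fy"],c["cy"]],[0,0,1]])
    v,u=np.mgrid[:400,:640]
    xy=cv2.undistortPoints(np.stack([u,v],-1).reshape(-1,1,2).astype(float),K,np.array(c["dist_coeffs"])).reshape(400,640,2)
    P=np.dstack([xy*d[...,None],d]); return (P-np.array(c["t"]))@np.array(c["R"])
E
python3 - <<'E'
from h import *
C={}
for n in("top","scene"):
    z=np.load(f"pics/{n}0.npz");p=z["p"].astype(int);d=z["d"];X=cloud(n,d);C[n]=(p,X)
    r,g,b=p[...,0],p[...,1],p[...,2]
    box=np.zeros(d.shape,bool)
    if n=="top": box[195:260,255:310]=1
    else: box[225:285,255:335]=1
    m=box&(d>0)
    o=m&(r>180)&(b<90)&(X[...,2]>.025); gr=m&(g>r+30)&(g>b+20)
    print(n,"desk z",np.median(X[...,2][m]),"orange",o.sum(),np.round(X[o].mean(0),4),"orange top rect",[np.round(a,4) for a in cv2.minAreaRect(X[o][:,:2].astype(np.float32)) ] )
    print(" green",gr.sum(),np.round(X[gr].mean(0),4),[np.round(a,4) for a in cv2.minAreaRect(X[gr][:,:2].astype(np.float32))])
    dark=m&(X[...,2]<.025)&(X[...,2]>.003)
    print(" plate",[np.round(a,4) for a in cv2.minAreaRect(X[dark][:,:2].astype(np.float32))])
    # stage face
    box[:]=0
    if n=="top": box[165:250,340:430]=1
    else: box[135:220,335:415]=1
    f=box&(X[...,2]>.05)&(p.min(-1)>150)
    Q=X[f]; 
    for _ in range(6):
        A=np.c_[Q[:,:2],np.ones(len(Q))];s=np.linalg.lstsq(A,Q[:,2],rcond=None)[0];e=abs(A@s-Q[:,2]);Q=Q[e<max(.0015,2*e.std())]
    nn=np.r_[-s[:2],1];nn/=np.linalg.norm(nn)
    print(" face n",len(Q),nn.round(4),"slope",np.degrees(np.arccos(nn[2])).round(2),"az",np.degrees(np.arctan2(-nn[1],-nn[0])).round(2),"rms",e.std().round(4), [np.round(a,4) for a in cv2.minAreaRect(Q[:,:2].astype(np.float32))])
    br=box&(r>140)&(b<110)&(r>b+60); print(" brass",br.sum(),X[br].mean(0).round(4),[np.round(a,4) for a in cv2.minAreaRect(X[br][:,:2].astype(np.float32))])
for n,(p,X) in C.items():
  if n=="top": a=cv2.resize(p[160:255,335:435].astype(np.uint8),None,fx=6,fy=6,interpolation=cv2.INTER_CUBIC); cv2.imwrite("pics/stage_top.png",a[...,::-1])
E
```

```text
top desk z 0.0007711369303578402 orange 79 [ 0.5333 -0.0512  0.0342] orange top rect [array([ 0.5334, -0.0511]), array([0.0235, 0.0168]), np.float64(26.9024)]
 green 275 [ 0.5335 -0.051   0.0069] [array([ 0.5334, -0.0509]), array([0.0787, 0.043 ]), np.float64(27.1789)]
 plate [array([ 0.5345, -0.0481]), array([0.1526, 0.1264]), np.float64(0.9377)]
 face n 1136 [-0.14    0.1855  0.9726] slope 13.44 az -52.97 rms 0.0004 [array([ 0.5789, -0.2946]), array([0.091 , 0.1039]), np.float64(36.5794)]
 brass 103 [ 0.5471 -0.2549  0.0716] [array([ 0.548 , -0.2539]), array([0.0814, 0.0066]), np.float64(36.9291)]
scene desk z 0.0009802986850418246 orange 94 [ 0.5322 -0.0519  0.0342] orange top rect [array([ 0.5327, -0.0522]), array([0.0236, 0.0197]), np.float64(28.0488)]
 green 348 [ 0.5306 -0.0522  0.0077] [array([ 0.5326, -0.052 ]), array([0.0806, 0.0455]), np.float64(27.5845)]
 plate [array([ 0.5369, -0.0528]), array([0.1663, 0.1429]), np.float64(54.6223)]
 face n 824 [-0.1405  0.1837  0.9729] slope 13.37 az -52.58 rms 0.0004 [array([ 0.5808, -0.2992]), array([0.103 , 0.0754]), np.float64(46.7279)]
 brass 103 [ 0.5471 -0.2547  0.0721] [array([ 0.5469, -0.2538]), array([0.082 , 0.0089]), np.float64(36.8845)]
```

View pics/stage_top.png

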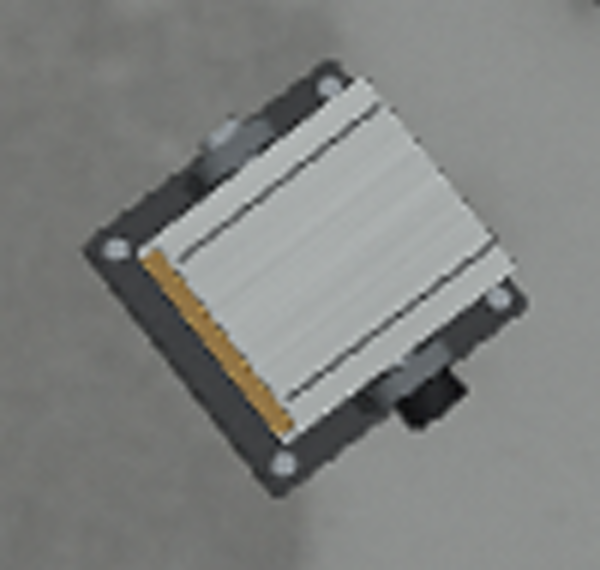

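The face slopes 13.4° and its upslope azimuth is -53°. The seat is near (0.577,-0.293,0.076). The slide is at (0.533,-0.0515) with its long axis at 27.3°.

The tool can't be tilted, so I'll grip the block off-centre toward its upper end and let it hang or pivot between the pads.

```bash
cat >> h.py <<'E'
from scipy.spatial.transform import Rotation as Ro
def to(x,y,z,az=None):
    """print remaining shift in tool axes (cm) and twist"""
    s=robot.sense();R=Ro.from_quat(s["orientation"]).as_matrix()
    a=np.degrees(np.arctan2(R[1,1],R[0,1]))
    d=R.T@(np.array([x,y,z])-s["tcp_pos"])*100
    print("t",round(s["time_s"],2),"tcp",s["tcp_pos"].round(4),"jaw az",a.round(2),"F",s["force"].round(2),"T",s["torque"].round(2),"w",round(float(s["gripper_width"]),3),"q6",s["q"][5].round(2),"tilt",R[:,0].round(3))
    print("dx,dy,dz cm",d.round(2),"twist",None if az is None else round(-np.radians(az-a),3))
E
python3 -m jog '[{"grip":8.5,"dx":0,"dy":-3.6,"dz":-4.5},{"dy":-3.6,"dz":-4.5},{"dy":-3.6,"dz":-4.5},{"dy":-3.6,"dz":-4.5},{"dy":-3.6,"dz":-4.5},{"dy":-3.6,"dz":-4.5},{"dy":-3.6,"dz":-4.5},{"dy":-3.6,"dz":-4.5},{"dy":-3.6,"dz":-4.5},{"dy":-3.6,"dz":-4.5},{"twist":-0.13}]' 20
python3 -c "
from h import *
to(.541,-.0474,.08,-62.7)"
```

```text
t 0.1 tcp [ 0.2105 -0.588   0.2306] jaw az -70.3 F [0.49 0.54 0.5 ] T [ 0.04 -0.02  0.03] w 1.002 q6 -0.02 tilt [-0.     0.001 -1.   ]
dx,dy,dz cm [ 15.12 -39.73 -49.33] twist -0.133validation failed for argument at $[0]...
```

```bash

python3 -m jog '[{"grip":8.5,"dx":0,"dy":-3.6,"dz":-4.5,"twist":0},{"grip":8.5,"dx":0,"dy":-3.6,"dz":-4.5,"twist":0},{"grip":8.5,"dx":0,"dy":-3.6,"dz":-4.5,"twist":0},{"grip":8.5,"dx":0,"dy":-3.6,"dz":-4.5,"twist":0},{"grip":8.5,"dx":0,"dy":-3.6,"dz":-4.5,"twist":0},{"grip":8.5,"dx":0,"dy":-3.6,"dz":-4.5,"twist":0},{"grip":8.5,"dx":0,"dy":-3.6,"dz":-4.5,"twist":0},{"grip":8.5,"dx":0,"dy":-3.6,"dz":-4.5,"twist":0},{"grip":8.5,"dx":0,"dy":-3.6,"dz":-4.5,"twist":0},{"grip":8.5,"dx":0,"dy":-3.6,"dz":-4.5,"twist":0},{"grip":8.5,"dx":0,"dy":0,"dz":0,"twist":-0.13}]' 20
python3 -c "
from h import *
to(.541,-.0474,.08,-62.7)"
```

```text
time_s: 1.48
tcp_pos: [0.5215, -0.0824, 0.2287]
orientation: [-0.687, -0.167, 0.687, -0.165]
force: [-0.7, -0.6, -0.4]
gripper_width: 0.997
t 1.48 tcp [ 0.5215 -0.0824  0.2287] jaw az -62.89 F [-0.71 -0.64 -0.36] T [-0.03  0.08  0.  ] w 0.997 q6 0.92 tilt [-0.001  0.002 -1.   ]
dx,dy,dz cm [14.88 -2.19 -3.33] twist -0.003
```

```bash

python3 -m jog '[{"grip":8.5,"dx":3,"dy":-1.1,"dz":-1.7,"twist":0},{"grip":8.5,"dx":6,"dy":-1.1,"dz":-1.7,"twist":0},{"grip":8.5,"dx":6,"dy":0,"dz":0,"twist":0},{"grip":6,"dx":0,"dy":0,"dz":0,"twist":0}]'
python3 - <<'E'
from h import *
to(.541,-.0474,.012,-62.7)
p,d=robot.grab_frame("top"); cv2.imwrite("pics/pre.png",cv2.resize(p[140:280,200:360],None,fx=4,fy=4,interpolation=cv2.INTER_CUBIC)[...,::-1])
E
```

```text
time_s: 1.98
tcp_pos: [0.5438, -0.0443, 0.0758]
orientation: [0.688, 0.168, -0.686, 0.167]
force: [-0.8, -0.0, 1.2]
gripper_width: 0.808
t 1.98 tcp [ 0.5438 -0.0443  0.0758] jaw az -62.62 F [-0.79 -0.04  1.24] T [ 0.03  0.03 -0.01] w 0.808 q6 0.99 tilt [ 0.001  0.002 -1.   ]
dx,dy,dz cm [6.38 0.15 0.4 ] twist 0.001
```

View pics/pre.png

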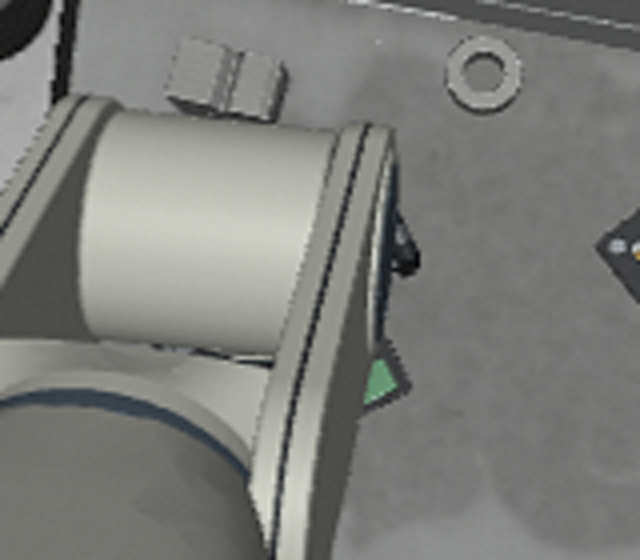

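The arm hides the slide in the top view; only the near green end shows, at about (380,385) in the crop. The estimates agree across cameras, so I'll descend and grip.

```bash

python3 -m jog '[{"grip":6,"dx":2.5,"dy":0.15,"dz":0.4,"twist":0},{"grip":6,"dx":2.5,"dy":0,"dz":0,"twist":0},{"grip":6,"dx":1.2,"dy":0,"dz":0,"twist":0},{"grip":6,"dx":0,"dy":0,"dz":0,"twist":0}]'
python3 - <<'E'
from h import *
to(.541,-.0474,.012,-62.7)
p,d=robot.grab_frame("scene"); cv2.imwrite("pics/pre2.png",cv2.resize(p[180:310,210:380],None,fx=4,fy=4,interpolation=cv2.INTER_CUBIC)[...,::-1])
E
```

```text
time_s: 2.52
tcp_pos: [0.5519, -0.0497, 0.026]
orientation: [0.695, 0.165, -0.679, 0.169]
force: [0.1, 0.3, 0.8]
gripper_width: 0.701
t 2.52 tcp [ 0.5519 -0.0497  0.026 ] jaw az -62.72 F [0.1  0.27 0.8 ] T [ 0.03  0.01 -0.05] w 0.701 q6 0.98 tilt [ 0.023 -0.001 -1.   ]
dx,dy,dz cm [ 1.38 -0.72  0.89] twist -0.0
```

View pics/pre2.png

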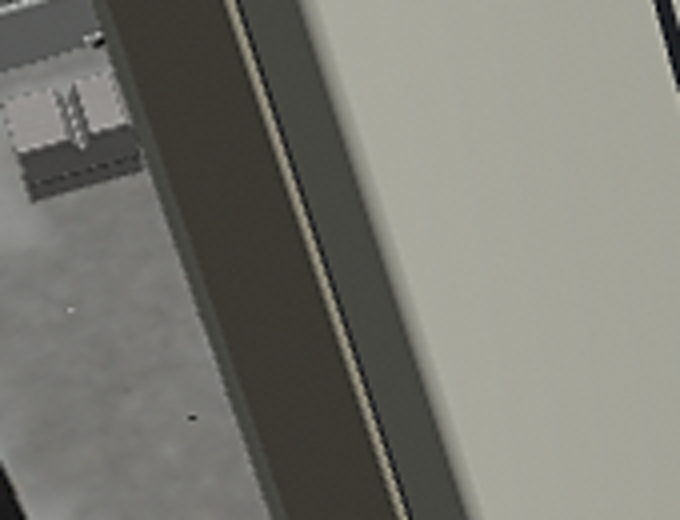

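The arm fills the scene camera's view. The TCP ended 11 mm off with a tilt, which looks like a joint limit.

```bash
python3 -c "
from plant import robot
s=robot.sense();print(s['q'].round(3),s['joint_velocities'].round(3),s['tau'].round(1))"
```

```text
[-0.112  0.628  1.899  0.004  0.59   0.979] [ 0.002 -0.001 -0.001 -0.001 -0.007 -0.   ] [  0.  -53.4 -14.7   0.   -0.   -0. ]
```

```bash

python3 -m jog '[{"grip":6,"dx":0,"dy":-0.7,"dz":0.9,"twist":0},{"grip":6,"dx":0,"dy":0,"dz":0,"twist":0}]'
python3 - <<'E'
from h import *
to(.541,-.0474,.012,-62.7);print(robot.sense()['q'].round(3))
E
```

```text
time_s: 2.82
tcp_pos: [0.5414, -0.0477, 0.0284]
orientation: [0.696, 0.164, -0.678, 0.169]
force: [-0.0, 0.3, -0.3]
gripper_width: 0.707
t 2.83 tcp [ 0.5414 -0.0477  0.0284] jaw az -62.73 F [-0.    0.28 -0.34] T [ 0.01 -0.01 -0.03] w 0.707 q6 0.98 tilt [ 0.027 -0.001 -1.   ]
dx,dy,dz cm [ 1.64 -0.06  0.06] twist -0.0
[-0.111  0.614  1.926  0.004  0.575  0.981]
```

```bash

python3 -m jog '[{"grip":6,"dx":0.8,"dy":-0.05,"dz":0.05,"twist":0},{"grip":6,"dx":0.7,"dy":0,"dz":0,"twist":0},{"grip":6,"dx":0,"dy":0,"dz":0,"twist":0}]'
python3 - <<'E'
from h import *
to(.541,-.0474,.012,-62.7);print(robot.sense()['q'].round(3))
E
```

```text
time_s: 3.2
tcp_pos: [0.5414, -0.0474, 0.0128]
orientation: [0.697, 0.164, -0.677, 0.17]
force: [0.1, 0.3, -0.1]
gripper_width: 0.704
t 3.2 tcp [ 0.5414 -0.0474  0.0128] jaw az -62.72 F [ 0.14  0.33 -0.06] T [-0.05  0.02 -0.02] w 0.704 q6 0.98 tilt [ 0.028 -0.001 -1.   ]
dx,dy,dz cm [ 0.08 -0.02  0.04] twist -0.0
[-0.11   0.642  1.927  0.004  0.544  0.981]
```

Well positioned. Close the grip and lift.

```bash

python3 -m jog '[{"grip":1.5,"dx":0,"dy":0,"dz":0,"twist":0},{"grip":1.5,"dx":0,"dy":0,"dz":0,"twist":0},{"grip":1.5,"dx":0,"dy":0,"dz":0,"twist":0},{"grip":1.5,"dx":0,"dy":0,"dz":0,"twist":0},{"grip":1.5,"dx":0,"dy":0,"dz":0,"twist":0},{"grip":1.5,"dx":0,"dy":0,"dz":0,"twist":0},{"grip":1.5,"dx":-1.5,"dy":0,"dz":0,"twist":0},{"grip":1.5,"dx":-3,"dy":0,"dz":0,"twist":0},{"grip":1.5,"dx":-3,"dy":0,"dz":0,"twist":0},{"grip":1.5,"dx":-3,"dy":0,"dz":0,"twist":0},{"grip":1.5,"dx":0,"dy":0,"dz":0,"twist":0}]' 20
python3 - <<'E'
from h import *
to(.541,-.0474,.15,-143)
E
```

```text
time_s: 4.58
tcp_pos: [0.5385, -0.0473, 0.1237]
orientation: [0.697, 0.164, -0.677, 0.17]
force: [0.1, 0.5, -0.9]
gripper_width: 0.234
t 4.58 tcp [ 0.5385 -0.0473  0.1237] jaw az -62.72 F [ 0.07  0.46 -0.93] T [-0.02 -0.02 -0.02] w 0.234 q6 0.98 tilt [ 0.029 -0.001 -1.   ]
dx,dy,dz cm [-2.62  0.16 -0.28] twist 1.401
```

```bash

python3 -m jog '[{"grip":1.5,"dx":-0.8,"dy":0,"dz":0,"twist":0.17},{"grip":1.5,"dx":-0.8,"dy":0,"dz":0,"twist":0.17},{"grip":1.5,"dx":-0.8,"dy":0,"dz":0,"twist":0.17},{"grip":1.5,"dx":-0.8,"dy":0,"dz":0,"twist":0.17},{"grip":1.5,"dx":-0.8,"dy":0,"dz":0,"twist":0.17},{"grip":1.5,"dx":-0.8,"dy":0,"dz":0,"twist":0.17},{"grip":1.5,"dx":-0.8,"dy":0,"dz":0,"twist":0.17},{"grip":1.5,"dx":-0.8,"dy":0,"dz":0,"twist":0.17},{"grip":1.5,"dx":0,"dy":0,"dz":0,"twist":0.04},{"grip":1.5,"dx":0,"dy":0,"dz":0,"twist":0}]'
python3 - <<'E'
from h import *
to(.577,-.293,.18,-143)
P=[]
for n in ("scene","top"):
    p,d=robot.grab_frame(n); np.savez(f"pics/{n}1.npz",p=p,d=d);P.append(p)
cv2.imwrite("pics/held.png",np.vstack([P[0][100:400],P[1][100:400]])[...,::-1])
E
```

```text
time_s: 5.82
tcp_pos: [0.5308, -0.0468, 0.1844]
orientation: [0.631, -0.327, -0.62, -0.333]
force: [-0.3, -0.1, -2.0]
gripper_width: 0.226
t 5.83 tcp [ 0.5308 -0.0468  0.1844] jaw az -145.61 F [-0.3  -0.08 -2.01] T [ 0.01 -0.05 -0.05] w 0.226 q6 2.43 tilt [ 0.018 -0.    -1.   ]
dx,dy,dz cm [  0.52  10.11 -22.92] twist -0.046
```

View pics/held.png

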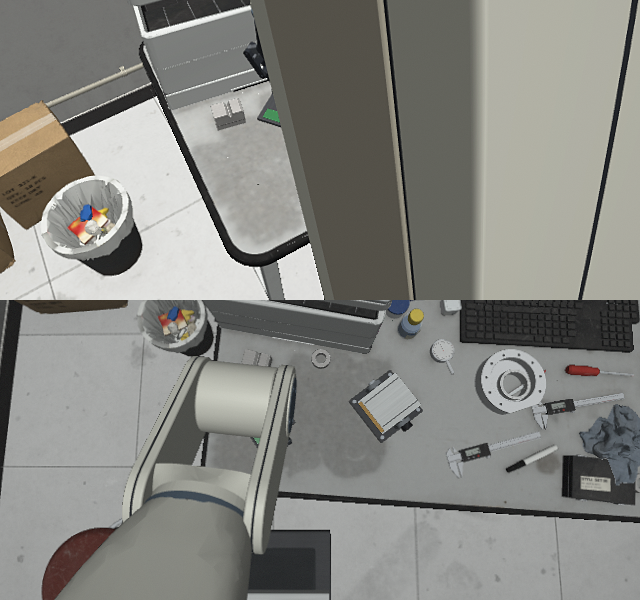

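Still held; only a green corner at (270,110) is visible in the scene view. I'll move toward the stage and look again for the hang angle.

```bash

python3 -m jog '[{"grip":1.5,"dx":0,"dy":0,"dz":0,"twist":-0.046},{"grip":1.5,"dx":0,"dy":2.2,"dz":-2.5,"twist":0},{"grip":1.5,"dx":0,"dy":2.2,"dz":-2.5,"twist":0},{"grip":1.5,"dx":0,"dy":2.2,"dz":-2.5,"twist":0},{"grip":1.5,"dx":0,"dy":2.2,"dz":-2.5,"twist":0},{"grip":1.5,"dx":0,"dy":2.2,"dz":-2.5,"twist":0},{"grip":1.5,"dx":0,"dy":0,"dz":0,"twist":0},{"grip":1.5,"dx":0,"dy":0,"dz":0,"twist":0}]'
python3 - <<'E'
from h import *
to(.577,-.293,.18,-143)
P=[]
for n in ("scene","top"):
    p,d=robot.grab_frame(n); np.savez(f"pics/{n}2.npz",p=p,d=d);P.append(p)
cv2.imwrite("pics/held2.png",np.vstack([P[0][50:350],P[1][100:400]])[...,::-1])
E
```

```text
time_s: 6.92
tcp_pos: [0.5178, -0.2167, 0.1816]
orientation: [0.639, -0.309, -0.63, -0.315]
force: [0.3, 0.6, -1.4]
gripper_width: 0.235
t 6.92 tcp [ 0.5178 -0.2167  0.1816] jaw az -142.38 F [ 0.28  0.62 -1.37] T [-0.04  0.06 -0.02] w 0.235 q6 2.06 tilt [ 0.015  0.001 -1.   ]
dx,dy,dz cm [ 0.24 -0.02 -9.65] twist 0.011
```

View pics/held2.png

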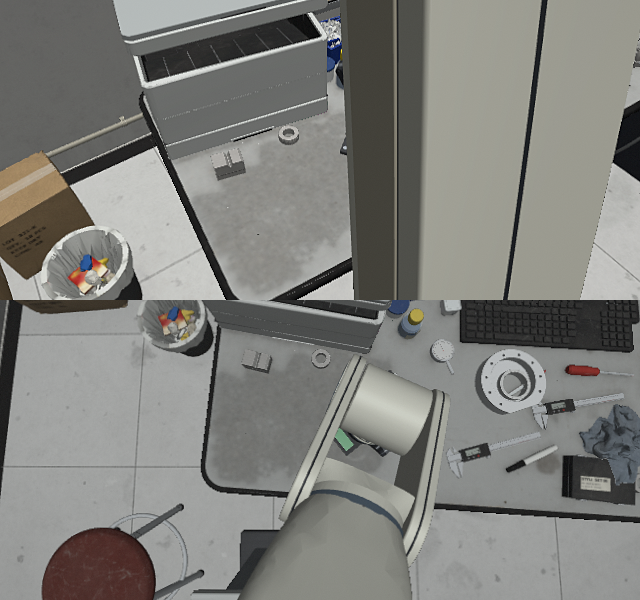

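The lower end's green sample is visible at about (345,440) in the composite, which is top frame (345,240). I'll use its depth to get the tilt.

```bash
cat >> h.py <<'E'
def tilt(p,d,tcp,az):
    """fit the visible green glass in the top view; report in jaw-aligned frame: a=up-slope horizontal, b=along level, mm from tcp"""
    p=p.astype(int);X=cloud("top",d);r,g,b=p[...,0],p[...,1],p[...,2]
    m=(g>r+30)&(g>b+20)&(d>0)&(np.linalg.norm(X[...,:2]-tcp[:2],axis=-1)<.09)&(X[...,2]>.05)
    m=cv2.erode(m.astype(np.uint8),np.ones((2,2)))>0
    Q=X[m]-tcp; f=np.radians(az); e=np.c_[[-np.sin(f),np.cos(f)],[np.cos(f),np.sin(f)]] ; u=-e[:,0]*-1
    u=np.array([-np.sin(f),np.cos(f)]) ; u=u if u[0]>0 else -u
    v=np.array([-u[1],u[0]])
    A=np.c_[Q[:,:2]@u,Q[:,:2]@v,np.ones(len(Q))]
    s,*_=np.linalg.lstsq(A,Q[:,2],rcond=None)
    print("n",len(Q),"slope u,v deg",np.degrees(np.arctan(s[:2])).round(1),"rms mm",(1e3*(A@s-Q[:,2]).std()).round(2),"u",(A[:,0].min()*1e3).round(1),(A[:,0].max()*1e3).round(1),"v",(A[:,1].min()*1e3).round(1),(A[:,1].max()*1e3).round(1),"z",(Q[:,2].min()*1e3).round(1),(Q[:,2].max()*1e3).round(1))
    return A,Q,s
E
python3 - <<'E'
from h import *
z=np.load("pics/top2.npz"); s=robot.sense(); tilt(z["p"],z["d"],s["tcp_pos"],-142.4)
E
```

```text
n 157 slope u,v deg [-1.7  1.5] rms mm 1.2 u -48.3 -31.8 v -20.6 18.3 z -8.9 -1.6
```

The slide is held level (about 1°), centred across, with the grasp 9 mm above its centre as intended. Gravity doesn't turn it in the grip.

I'll tilt it by resting the upper end's underside on top of the brass lip from outside and lowering gently, so it pivots in the pads.

```bash

python3 -m jog '[{"grip":1.5,"dx":2,"dy":0,"dz":-0.9,"twist":0.011},{"grip":1.5,"dx":3,"dy":0,"dz":-0.9,"twist":0},{"grip":1.5,"dx":2,"dy":0,"dz":0,"twist":0},{"grip":1.5,"dx":1,"dy":0,"dz":0,"twist":0},{"grip":1.5,"dx":0,"dy":0,"dz":0,"twist":0},{"grip":1.5,"dx":0,"dy":0,"dz":0,"twist":0}]'
python3 -c "
from h import *
to(.530,-.2312,.0854,-143)"
```

```text
time_s: 7.78
tcp_pos: [0.5327, -0.2266, 0.1015]
orientation: [0.639, -0.31, -0.628, -0.316]
force: [-0.1, 0.8, -1.2]
gripper_width: 0.232
t 7.78 tcp [ 0.5327 -0.2266  0.1015] jaw az -142.56 F [-0.13  0.84 -1.23] T [ 0.03  0.03 -0.01] w 0.232 q6 2.05 tilt [ 0.018  0.    -1.   ]
dx,dy,dz cm [ 1.61  0.52 -0.19] twist 0.008
```

```bash

python3 -m jog '[{"grip":1.5,"dx":0.7,"dy":0.5,"dz":-0.2,"twist":0},{"grip":1.5,"dx":0.6,"dy":0,"dz":0,"twist":0},{"grip":1.5,"dx":0,"dy":0,"dz":0,"twist":0}]'
python3 -c "
from h import *
to(.530,-.2312,.0854,-143)"
python3 -m jog '[{"grip":1.5,"dx":0.3,"dy":0,"dz":0,"twist":0},{"grip":1.5,"dx":0.3,"dy":0,"dz":0,"twist":0}]'
python3 -m jog '[{"grip":1.5,"dx":0.3,"dy":0,"dz":0,"twist":0},{"grip":1.5,"dx":0,"dy":0,"dz":0,"twist":0}]'
python3 -c "
from h import *
to(.530,-.2312,.0854,-143)"
```

```text
time_s: 8.15
tcp_pos: [0.5307, -0.2319, 0.0891]
orientation: [0.64, -0.31, -0.628, -0.316]
force: [-0.1, 0.1, -0.2]
gripper_width: 0.228
t 8.15 tcp [ 0.5307 -0.2319  0.0891] jaw az -142.56 F [-0.13  0.13 -0.16] T [-0.    0.03  0.01] w 0.228 q6 2.04 tilt [ 0.02  -0.001 -1.   ]
dx,dy,dz cm [0.37 0.02 0.11] twist 0.008
time_s: 8.4
tcp_pos: [0.5312, -0.2322, 0.0833]
orientation: [0.641, -0.31, -0.627, -0.316]
force: [-0.5, 0.4, 3.2]
gripper_width: 0.23
time_s: 8.65
tcp_pos: [0.5318, -0.2322, 0.0808]
orientation: [0.641, -0.31, -0.627, -0.316]
force: [-2.4, 1.9, 5.5]
gripper_width: 0.227
t 8.65 tcp [ 0.5318 -0.2322  0.0808] jaw az -142.57 F [-2.42  1.9   5.52] T [0.09 0.37 0.  ] w 0.227 q6 2.04 tilt [ 0.022 -0.001 -1.   ]
dx,dy,dz cm [-0.46  0.07  0.18] twist 0.008
```

```bash

python3 -m jog '[{"grip":1.5,"dx":0.3,"dy":0,"dz":0,"twist":0},{"grip":1.5,"dx":0.3,"dy":0,"dz":0,"twist":0}]'
python3 -m jog '[{"grip":1.5,"dx":0.3,"dy":0,"dz":0,"twist":0},{"grip":1.5,"dx":0,"dy":0,"dz":0,"twist":0}]'
python3 - <<'E'
from h import *
to(.530,-.2312,.0745,-143)
p,d=robot.grab_frame("top");np.savez("pics/top3.npz",p=p,d=d);tilt(p,d,robot.sense()["tcp_pos"],-142.6)
E
```

```text
time_s: 8.9
tcp_pos: [0.5316, -0.2315, 0.0756]
orientation: [0.641, -0.31, -0.627, -0.316]
force: [-2.5, 3.8, 7.6]
gripper_width: 0.23
time_s: 9.15
tcp_pos: [0.5307, -0.23, 0.0728]
orientation: [0.64, -0.31, -0.628, -0.317]
force: [-2.5, 1.8, 5.4]
gripper_width: 0.226
t 9.15 tcp [ 0.5307 -0.23    0.0728] jaw az -142.58 F [-2.48  1.76  5.4 ] T [ 0.02  0.29 -0.12] w 0.226 q6 2.04 tilt [ 0.019  0.002 -1.   ]
dx,dy,dz cm [-0.17  0.12 -0.05] twist 0.007
  ret = _var(a, axis=axis, dtype=dtype, out=out, ddof=ddof,
  arrmean = um.true_divide(arrmean, div, out=arrmean,
  ret = ret.dtype.type(ret / rcount)
Traceback (most recent call last):
  File "h.py", line 26, in tilt
    print("n",len(Q),"slope u,v deg",np.degrees(np.arctan(s[:2])).round(1),"rms mm",(1e3*(A@s-Q[:,2]).std()).round(2),"u",(A[:,0].min()*1e3).round(1),(A[:,0].max()*1e3).round(1),"v",(A[:,1].min()*1e3).round(1),(A[:,1].max()*1e3).round(1),"z",(Q[:,2].min()*1e3).round(1),(Q[:,2].max()*1e3).round(1))
                                                                                                                           ~~~~~~~~~~^^
ValueError: zero-size array to reduction operation minimum which has no identity
```

```bash
sed -i 's/X\[...,2\]>.05)/X[...,2]>.015)/' h.py
python3 - <<'E'
from h import *
z=np.load("pics/top3.npz");p=z["p"];tilt(p,z["d"],robot.sense()["tcp_pos"],-142.6)
cv2.imwrite("pics/lip.png",cv2.resize(p[180:300,290:440],None,fx=5,fy=5,interpolation=cv2.INTER_CUBIC)[...,::-1])
E
```

```text
ret = _var(a, axis=axis, dtype=dtype, out=out, ddof=ddof,
  arrmean = um.true_divide(arrmean, div, out=arrmean,
  ret = ret.dtype.type(ret / rcount)
Traceback (most recent call last):
  File "h.py", line 26, in tilt
    print("n",len(Q),"slope u,v deg",np.degrees(np.arctan(s[:2])).round(1),"rms mm",(1e3*(A@s-Q[:,2]).std()).round(2),"u",(A[:,0].min()*1e3).round(1),(A[:,0].max()*1e3).round(1),"v",(A[:,1].min()*1e3).round(1),(A[:,1].max()*1e3).round(1),"z",(Q[:,2].min()*1e3).round(1),(Q[:,2].max()*1e3).round(1))
                                                                                                                           ~~~~~~~~~~^^
ValueError: zero-size array to reduction operation minimum which has no identity
```

```bash

python3 -m jog '[{"grip":1.5,"dx":-2,"dy":0,"dz":0,"twist":0},{"grip":1.5,"dx":-3.5,"dy":0,"dz":1,"twist":0},{"grip":1.5,"dx":-3.5,"dy":0,"dz":1,"twist":0},{"grip":1.5,"dx":-1.5,"dy":-0.3,"dz":0,"twist":0},{"grip":1.5,"dx":0,"dy":0,"dz":0,"twist":0},{"grip":1.5,"dx":0,"dy":0,"dz":0,"twist":0}]'
python3 - <<'E'
from h import *
to(.530,-.2312,.0745,-143)
p,d=robot.grab_frame("top");np.savez("pics/top4.npz",p=p,d=d)
cv2.imwrite("pics/tilted.png",cv2.resize(p[180:300,290:440],None,fx=5,fy=5,interpolation=cv2.INTER_CUBIC)[...,::-1])
tilt(p,d,robot.sense()["tcp_pos"],-142.6)
E
```

```text
time_s: 9.95
tcp_pos: [0.5178, -0.2116, 0.1773]
orientation: [0.638, -0.31, -0.63, -0.317]
force: [-0.3, -0.0, -1.4]
gripper_width: 0.229
t 9.95 tcp [ 0.5178 -0.2116  0.1773] jaw az -142.57 F [-0.33 -0.02 -1.42] T [ 0.01  0.03 -0.03] w 0.229 q6 2.07 tilt [ 0.015  0.004 -1.   ]
dx,dy,dz cm [10.29  0.37 -2.24] twist 0.007
n 153 slope u,v deg [10.2  1.6] rms mm 1.25 u -45.0 -29.1 v -20.1 19.3 z -15.4 -6.6
```

View pics/tilted.png

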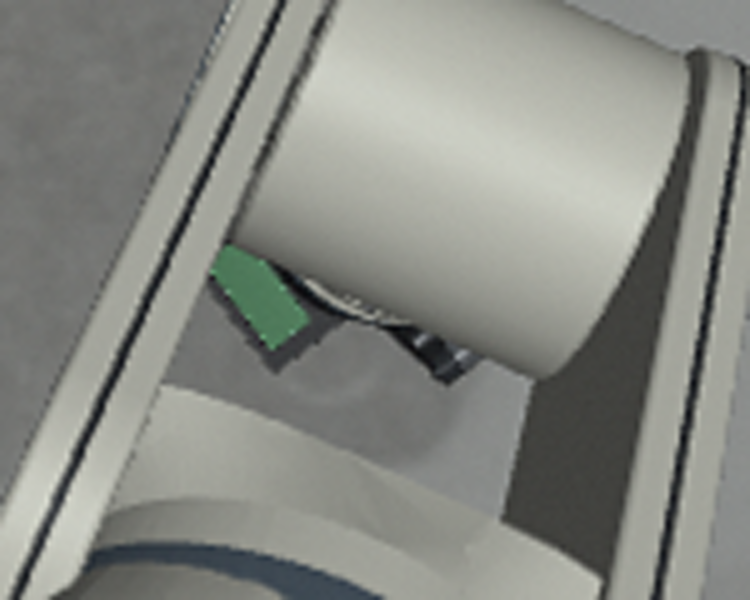

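The green lower end now sits about 6 mm lower, with a slope of roughly 11°. It pivots in the grip as planned, and I need about 24°, so I'll repeat deeper.

```bash

python3 -m jog '[{"grip":1.5,"dx":2,"dy":0.2,"dz":-1.1,"twist":0.007},{"grip":1.5,"dx":3,"dy":0.2,"dz":-1.1,"twist":0},{"grip":1.5,"dx":2.5,"dy":0,"dz":0,"twist":0},{"grip":1.5,"dx":0.8,"dy":0,"dz":0,"twist":0},{"grip":1.5,"dx":0,"dy":0,"dz":0,"twist":0}]'
python3 -c "
from h import *
to(.530,-.2312,.0745,-143)"
```

```text
time_s: 10.62
tcp_pos: [0.5278, -0.2316, 0.0871]
orientation: [0.634, -0.312, -0.631, -0.319]
force: [0.6, 0.8, -0.8]
gripper_width: 0.229
t 10.62 tcp [ 0.5278 -0.2316  0.0871] jaw az -143.02 F [ 0.62  0.82 -0.83] T [ 0.01 -0.04 -0.01] w 0.229 q6 2.05 tilt [ 0.009  0.006 -1.   ]
dx,dy,dz cm [ 1.26 -0.18 -0.1 ] twist -0.0
```

```bash

python3 -m jog '[{"grip":1.5,"dx":0.5,"dy":-0.15,"dz":-0.1,"twist":0},{"grip":1.5,"dx":0.5,"dy":0,"dz":0,"twist":0},{"grip":1.5,"dx":0.3,"dy":0,"dz":0,"twist":0}]'
python3 -m jog '[{"grip":1.5,"dx":0.3,"dy":0,"dz":0,"twist":0},{"grip":1.5,"dx":0.3,"dy":0,"dz":0,"twist":0}]'
python3 -m jog '[{"grip":1.5,"dx":0.3,"dy":0,"dz":0,"twist":0},{"grip":1.5,"dx":0.3,"dy":0,"dz":0,"twist":0}]'
python3 -c "
from h import *
to(.530,-.2312,.063,-143)"
```

```text
time_s: 11.0
tcp_pos: [0.5312, -0.232, 0.0756]
orientation: [0.636, -0.312, -0.63, -0.319]
force: [-2.3, -0.5, 2.8]
gripper_width: 0.229
time_s: 11.25
tcp_pos: [0.5313, -0.232, 0.0706]
orientation: [0.636, -0.312, -0.63, -0.319]
force: [-3.3, 3.5, 6.9]
gripper_width: 0.228
time_s: 11.5
tcp_pos: [0.5305, -0.2311, 0.0657]
orientation: [0.635, -0.312, -0.63, -0.319]
force: [-4.3, 2.9, 7.2]
gripper_width: 0.227
t 11.5 tcp [ 0.5305 -0.2311  0.0657] jaw az -143.03 F [-4.33  2.93  7.18] T [ 0.32  0.64 -0.04] w 0.227 q6 2.05 tilt [ 0.011  0.006 -1.   ]
dx,dy,dz cm [0.26 0.05 0.02] twist -0.0
```

```bash

python3 -m jog '[{"grip":1.5,"dx":0.35,"dy":0,"dz":0,"twist":0},{"grip":1.5,"dx":0.2,"dy":0,"dz":0,"twist":0}]'
python3 -m jog '[{"grip":1.5,"dx":-2,"dy":0,"dz":0.2,"twist":0},{"grip":1.5,"dx":-3.5,"dy":0,"dz":1,"twist":0},{"grip":1.5,"dx":-3.5,"dy":0,"dz":1,"twist":0},{"grip":1.5,"dx":-2.2,"dy":-0.3,"dz":0,"twist":0},{"grip":1.5,"dx":0,"dy":0,"dz":0,"twist":0},{"grip":1.5,"dx":0,"dy":0,"dz":0,"twist":0}]'
python3 - <<'E'
from h import *
to(.530,-.2312,.0745,-143)
p,d=robot.grab_frame("top");np.savez("pics/top5.npz",p=p,d=d)
A,Q,s=tilt(p,d,robot.sense()["tcp_pos"],-143)
z=np.load("pics/top4.npz")
E
```

```text
time_s: 11.75
tcp_pos: [0.5301, -0.2304, 0.0614]
orientation: [0.635, -0.312, -0.631, -0.319]
force: [-2.5, -0.1, 8.4]
gripper_width: 0.227
time_s: 12.5
tcp_pos: [0.518, -0.2108, 0.1807]
orientation: [0.636, -0.312, -0.629, -0.32]
force: [-0.1, -0.6, -1.7]
gripper_width: 0.229
t 12.5 tcp [ 0.518  -0.2108  0.1807] jaw az -143.03 F [-0.14 -0.6  -1.72] T [-0.03  0.    0.01] w 0.229 q6 2.07 tilt [ 0.014  0.006 -1.   ]
dx,dy,dz cm [10.62  0.41 -2.31] twist -0.001
n 104 slope u,v deg [27.3  1.5] rms mm 1.27 u -37.9 -24.3 v -20.3 18.7 z -22.1 -12.2
```

The slope now reads about 25° (27° by plane fit, 21° by position), so the slide is roughly 11° steeper than the face. Next I'll move it above the face and approach by touch.

```bash

python3 -m jog '[{"grip":1.5,"dx":0,"dy":0.1,"dz":-2.7,"twist":0},{"grip":1.5,"dx":1,"dy":0.1,"dz":-3,"twist":0},{"grip":1.5,"dx":2,"dy":0,"dz":-2.7,"twist":0},{"grip":1.5,"dx":2,"dy":0,"dz":-1.8,"twist":0},{"grip":1.5,"dx":0,"dy":0,"dz":0,"twist":0},{"grip":1.5,"dx":0,"dy":0,"dz":0,"twist":0}]'
python3 - <<'E'
from h import *
to(.579,-.296,.10,-143)
p,d=robot.grab_frame("top");np.savez("pics/top6.npz",p=p,d=d)
cv2.imwrite("pics/over.png",cv2.resize(p[150:270,310:460],None,fx=5,fy=5,interpolation=cv2.INTER_CUBIC)[...,::-1])
A,Q,s=tilt(p,d,robot.sense()["tcp_pos"],-143)
E
```

```text
time_s: 13.3
tcp_pos: [0.5761, -0.2939, 0.1224]
orientation: [-0.632, 0.312, 0.633, 0.32]
force: [0.5, -0.2, -2.1]
gripper_width: 0.23
t 13.3 tcp [ 0.5761 -0.2939  0.1224] jaw az -143.06 F [ 0.55 -0.21 -2.09] T [-0.06  0.03  0.02] w 0.23 q6 1.99 tilt [ 0.003  0.011 -1.   ]
dx,dy,dz cm [ 2.23 -0.09 -0.36] twist -0.001
  ret = _var(a, axis=axis, dtype=dtype, out=out, ddof=ddof,
  arrmean = um.true_divide(arrmean, div, out=arrmean,
  ret = ret.dtype.type(ret / rcount)
Traceback (most recent call last):
  File "h.py", line 26, in tilt
    print("n",len(Q),"slope u,v deg",np.degrees(np.arctan(s[:2])).round(1),"rms mm",(1e3*(A@s-Q[:,2]).std()).round(2),"u",(A[:,0].min()*1e3).round(1),(A[:,0].max()*1e3).round(1),"v",(A[:,1].min()*1e3).round(1),(A[:,1].max()*1e3).round(1),"z",(Q[:,2].min()*1e3).round(1),(Q[:,2].max()*1e3).round(1))
                                                                                                                           ~~~~~~~~~~^^
ValueError: zero-size array to reduction operation minimum which has no identity
```

View pics/over.png

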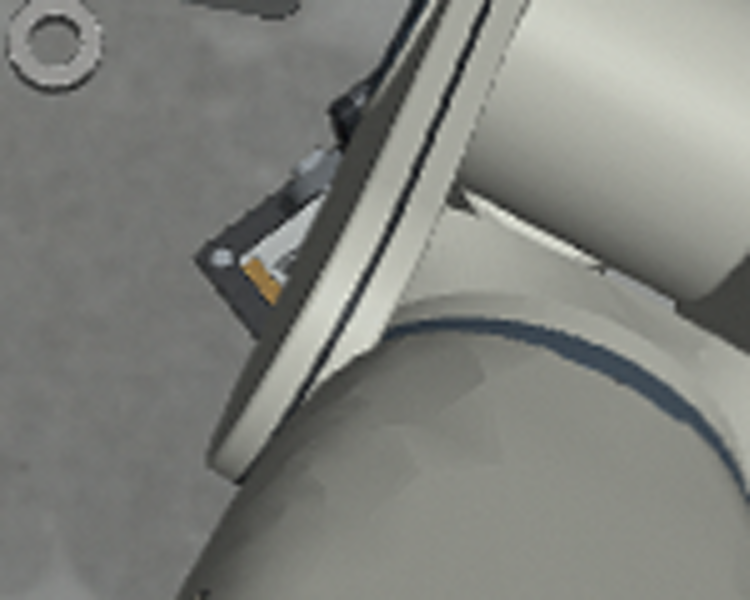

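The view is blocked except one corner: the slide's dark lower corner at (285,265) lies just inside the brass lip at (262,280), as intended. I'll descend by touch.

```bash

python3 -m jog '[{"grip":1.5,"dx":0.9,"dy":0,"dz":-0.35,"twist":0},{"grip":1.5,"dx":0.6,"dy":0,"dz":0,"twist":0},{"grip":1.5,"dx":0,"dy":0,"dz":0,"twist":0}]'
python3 -m jog '[{"grip":1.5,"dx":0.2,"dy":0,"dz":0,"twist":0},{"grip":1.5,"dx":0.2,"dy":0,"dz":0,"twist":0}]'
python3 -m jog '[{"grip":1.5,"dx":0.2,"dy":0,"dz":0,"twist":0},{"grip":1.5,"dx":0,"dy":0,"dz":0,"twist":0}]'
python3 -c "
from h import *
to(.579,-.296,.0977,-143)"
```

```text
time_s: 13.72
tcp_pos: [0.5782, -0.2957, 0.1078]
orientation: [-0.633, 0.311, 0.633, 0.32]
force: [-0.5, 0.5, -1.6]
gripper_width: 0.231
time_s: 13.98
tcp_pos: [0.5785, -0.2957, 0.1041]
orientation: [0.633, -0.311, -0.633, -0.319]
force: [-0.9, 0.8, -1.2]
gripper_width: 0.222
time_s: 14.22
tcp_pos: [0.5785, -0.2956, 0.102]
orientation: [0.633, -0.311, -0.633, -0.319]
force: [0.4, 0.7, -1.7]
gripper_width: 0.231
t 14.22 tcp [ 0.5785 -0.2956  0.102 ] jaw az -142.99 F [ 0.35  0.66 -1.74] T [ 0.02 -0.01 -0.  ] w 0.231 q6 1.99 tilt [ 0.005  0.01  -1.   ]
dx,dy,dz cm [ 0.43 -0.01 -0.06] twist 0.0
```

```bash

python3 -m jog '[{"grip":1.5,"dx":0.2,"dy":0,"dz":0,"twist":0},{"grip":1.5,"dx":0,"dy":0,"dz":0,"twist":0}]'
python3 -m jog '[{"grip":1.5,"dx":0.2,"dy":0,"dz":0,"twist":0},{"grip":1.5,"dx":0,"dy":0,"dz":0,"twist":0}]'
python3 -m jog '[{"grip":1.5,"dx":0.15,"dy":0,"dz":0,"twist":0},{"grip":1.5,"dx":0,"dy":0,"dz":0,"twist":0}]'
```

```text
time_s: 14.48
tcp_pos: [0.5785, -0.2956, 0.0999]
orientation: [0.633, -0.311, -0.633, -0.319]
force: [0.3, -0.7, -1.4]
gripper_width: 0.226
time_s: 14.72
tcp_pos: [0.5785, -0.2956, 0.0978]
orientation: [0.633, -0.311, -0.633, -0.319]
force: [-0.4, 0.1, -0.5]
gripper_width: 0.233
time_s: 14.98
tcp_pos: [0.5787, -0.2957, 0.0964]
orientation: [0.633, -0.311, -0.633, -0.319]
force: [0.3, 0.7, 0.6]
gripper_width: 0.229
```

Contact came at z≈0.0975, as predicted. Now I'll slide it down-slope to the lip.

```bash

python3 -m jog '[{"grip":1.5,"dx":0.04,"dy":0,"dz":0.15,"twist":0},{"grip":1.5,"dx":0,"dy":0,"dz":0,"twist":0}]'
python3 -m jog '[{"grip":1.5,"dx":0.04,"dy":0,"dz":0.15,"twist":0},{"grip":1.5,"dx":0,"dy":0,"dz":0,"twist":0}]'
python3 -m jog '[{"grip":1.5,"dx":0.04,"dy":0,"dz":0.15,"twist":0},{"grip":1.5,"dx":0,"dy":0,"dz":0,"twist":0}]'
python3 -c "
from h import *
to(.577,-.2935,.0977,-143)"
```

```text
time_s: 15.22
tcp_pos: [0.578, -0.2946, 0.0963]
orientation: [0.633, -0.311, -0.632, -0.319]
force: [0.1, 0.0, 0.1]
gripper_width: 0.227
time_s: 15.48
tcp_pos: [0.5771, -0.2933, 0.096]
orientation: [0.633, -0.311, -0.632, -0.319]
force: [0.5, 0.4, 0.4]
gripper_width: 0.23
time_s: 15.72
tcp_pos: [0.5767, -0.2927, 0.0959]
orientation: [0.634, -0.312, -0.632, -0.319]
force: [0.7, -0.7, -0.1]
gripper_width: 0.227
t 15.72 tcp [ 0.5767 -0.2927  0.0959] jaw az -142.97 F [ 0.67 -0.66 -0.1 ] T [-0.07  0.12 -0.  ] w 0.227 q6 1.99 tilt [ 0.008  0.008 -1.   ]
dx,dy,dz cm [-0.18  0.02 -0.08] twist 0.0
```

```bash

python3 -m jog '[{"grip":1.5,"dx":0.05,"dy":0,"dz":0.12,"twist":0},{"grip":1.5,"dx":0.05,"dy":0,"dz":0,"twist":0}]'
python3 -c "
from h import *
to(.577,-.2935,.0977,-143)"
```

```text
time_s: 15.98
tcp_pos: [0.5768, -0.2927, 0.0956]
orientation: [0.635, -0.312, -0.631, -0.319]
force: [0.7, -2.4, 1.3]
gripper_width: 0.231
t 15.97 tcp [ 0.5768 -0.2927  0.0956] jaw az -142.97 F [ 0.67 -2.44  1.32] T [-0.38  0.04  0.01] w 0.231 q6 1.99 tilt [ 0.01   0.006 -1.   ]
dx,dy,dz cm [-0.22  0.03 -0.08] twist 0.001
```

Contact with face and lip is confirmed: no further travel, with 2.3 N up-slope. The touch geometry puts the tilt only about 8° steeper than the face.

For margin I'll push on against the lip while easing upward, which pivots the slide steeper about its edge.

```bash

python3 -m jog '[{"grip":1.5,"dx":-0.1,"dy":0,"dz":0.3,"twist":0},{"grip":1.5,"dx":-0.1,"dy":0,"dz":0.3,"twist":0}]'
python3 -m jog '[{"grip":1.5,"dx":-0.1,"dy":0,"dz":0.35,"twist":0},{"grip":1.5,"dx":-0.1,"dy":0,"dz":0.35,"twist":0}]'
python3 -c "
from h import *
to(.577,-.2935,.0977,-143)"
```

```text
time_s: 16.23
tcp_pos: [0.5751, -0.2902, 0.0985]
orientation: [0.637, -0.312, -0.629, -0.318]
force: [1.0, -5.2, 0.0]
gripper_width: 0.228
time_s: 16.48
tcp_pos: [0.5726, -0.2869, 0.1015]
orientation: [0.64, -0.313, -0.626, -0.317]
force: [1.6, -6.6, 0.5]
gripper_width: 0.229
t 16.48 tcp [ 0.5726 -0.2869  0.1015] jaw az -142.93 F [ 1.6  -6.64  0.55] T [-1.24 -0.35 -0.01] w 0.229 q6 2.0 tilt [ 0.02  -0.003 -1.   ]
dx,dy,dz cm [ 0.39  0.05 -0.79] twist 0.001
```

That pivoted it about 9° steeper, so it now stands roughly 17° steeper than the face, with the edge radius unchanged. I'll hold it seated for a moment.

```bash

python3 -m jog '[{"grip":1.5,"dx":0.12,"dy":0,"dz":0.05,"twist":0},{"grip":1.5,"dx":0.08,"dy":0,"dz":0.05,"twist":0},{"grip":1.5,"dx":0.08,"dy":0,"dz":0.05,"twist":0}]'
python3 -c "
from h import *
to(.577,-.2935,.0977,-143)"
```

```text
time_s: 16.85
tcp_pos: [0.5728, -0.2871, 0.0998]
orientation: [0.641, -0.313, -0.625, -0.317]
force: [0.8, -4.9, 3.4]
gripper_width: 0.234
t 16.85 tcp [ 0.5728 -0.2871  0.0998] jaw az -142.94 F [ 0.82 -4.91  3.42] T [-0.93 -0.08 -0.01] w 0.234 q6 2.0 tilt [ 0.023 -0.006 -1.   ]
dx,dy,dz cm [ 0.23  0.05 -0.76] twist 0.001
```

Now tip it back along the arc about the edge (up-slope and down), watching the force.

```bash

python3 -m jog '[{"grip":1.5,"dx":0.2,"dy":0,"dz":-0.2,"twist":0},{"grip":1.5,"dx":0.25,"dy":0,"dz":-0.2,"twist":0}]'
python3 -m jog '[{"grip":1.5,"dx":0.25,"dy":0,"dz":-0.2,"twist":0},{"grip":1.5,"dx":0.25,"dy":0,"dz":-0.2,"twist":0}]'
python3 -c "
from h import *
to(.577,-.2935,.0898,-143)"
```

```text
time_s: 17.1
tcp_pos: [0.5744, -0.2892, 0.0953]
orientation: [0.64, -0.313, -0.626, -0.318]
force: [-0.7, -0.1, 7.6]
gripper_width: 0.229
time_s: 17.35
tcp_pos: [0.5775, -0.2924, 0.091]
orientation: [0.64, -0.313, -0.626, -0.318]
force: [-0.9, -2.8, 8.1]
gripper_width: 0.233
t 17.35 tcp [ 0.5775 -0.2924  0.091 ] jaw az -142.95 F [-0.88 -2.8   8.11] T [-0.27  0.36  0.02] w 0.233 q6 2.0 tilt [ 0.021 -0.003 -1.   ]
dx,dy,dz cm [ 0.12  0.11 -0.06] twist 0.001
```

```bash

python3 -m jog '[{"grip":1.5,"dx":0.25,"dy":0,"dz":-0.1,"twist":0},{"grip":1.5,"dx":0.2,"dy":0,"dz":-0.1,"twist":0}]'
python3 -m jog '[{"grip":1.5,"dx":0.15,"dy":0,"dz":-0.05,"twist":0},{"grip":1.5,"dx":0,"dy":0,"dz":0,"twist":0}]'
python3 -c "
from h import *
to(.578,-.2945,.085,-143)"
```

```text
time_s: 17.6
tcp_pos: [0.5796, -0.2944, 0.0874]
orientation: [0.64, -0.313, -0.626, -0.317]
force: [0.5, -2.4, 6.7]
gripper_width: 0.229
time_s: 17.85
tcp_pos: [0.5803, -0.295, 0.0865]
orientation: [0.64, -0.313, -0.626, -0.317]
force: [-0.1, -3.2, 6.1]
gripper_width: 0.232
t 17.85 tcp [ 0.5803 -0.295   0.0865] jaw az -142.9 F [-0.14 -3.22  6.09] T [-0.29  0.45 -0.01] w 0.232 q6 2.0 tilt [ 0.022 -0.003 -1.   ]
dx,dy,dz cm [0.14 0.15 0.18] twist 0.002
```

```bash

python3 -m jog '[{"grip":1.5,"dx":0.2,"dy":0,"dz":0,"twist":0},{"grip":1.5,"dx":0,"dy":0,"dz":0,"twist":0}]'
python3 -m jog '[{"grip":1.5,"dx":0.15,"dy":0,"dz":0,"twist":0},{"grip":1.5,"dx":0,"dy":0,"dz":0,"twist":0}]'
python3 - <<'E'
from h import *
to(.578,-.2945,.085,-143)
for n in ("top","scene"):
    p,d=robot.grab_frame(n);np.savez(f"pics/{n}7.npz",p=p,d=d)
    X=cloud(n,d);q=p.astype(int);r,g,b=q[...,0],q[...,1],q[...,2]
    nr=np.linalg.norm(X[...,:2]-[.577,-.2935],axis=-1)<.09
    print(n,"green",(nr&(g>r+30)&(g>b+20)).sum(),"brass",(nr&(r>140)&(r>b+60)).sum())
E
```

```text
time_s: 18.1
tcp_pos: [0.5809, -0.2955, 0.0854]
orientation: [0.641, -0.313, -0.625, -0.317]
force: [-1.2, -2.7, 6.8]
gripper_width: 0.228
time_s: 18.35
tcp_pos: [0.5813, -0.2959, 0.0847]
orientation: [0.641, -0.313, -0.625, -0.317]
force: [-0.2, -2.3, 6.9]
gripper_width: 0.228
t 18.35 tcp [ 0.5813 -0.2959  0.0847] jaw az -142.83 F [-0.16 -2.28  6.85] T [-0.29  0.47  0.07] w 0.228 q6 1.99 tilt [ 0.023 -0.005 -1.   ]
dx,dy,dz cm [-0.04  0.18  0.31] twist 0.003
top green 0 brass 16
scene green 0 brass 0
```

The geometry (edge radius 56 mm, angle within about 1° of flush) says it's flush or nearly so. I'll press somewhat deeper to force full seating and check the stiffness, then ease back.

```bash

python3 -m jog '[{"grip":1.5,"dx":0.25,"dy":0,"dz":-0.05,"twist":0},{"grip":1.5,"dx":0.15,"dy":0,"dz":-0.05,"twist":0}]'
python3 -m jog '[{"grip":1.5,"dx":0.3,"dy":0,"dz":-0.05,"twist":0},{"grip":1.5,"dx":0.2,"dy":0,"dz":-0.05,"twist":0}]'
python3 -c "
from h import *
to(.578,-.2945,.085,-143)"
```

```text
time_s: 18.7
tcp_pos: [0.5826, -0.2973, 0.0816]
orientation: [0.642, -0.312, -0.625, -0.316]
force: [-0.5, -1.6, 7.7]
gripper_width: 0.23
time_s: 18.95
tcp_pos: [0.5832, -0.298, 0.0778]
orientation: [0.641, -0.312, -0.625, -0.316]
force: [-2.8, 0.6, 17.7]
gripper_width: 0.23
t 18.95 tcp [ 0.5832 -0.298   0.0778] jaw az -142.78 F [-2.81  0.58 17.7 ] T [ 0.03  1.   -0.04] w 0.23 q6 1.99 tilt [ 0.022 -0.005 -1.   ]
dx,dy,dz cm [-0.74  0.19  0.58] twist 0.004
```

It bottomed out at 17.7 N, so the slide is fully flush. Ease back along the normal to half sink.

```bash

python3 -m jog '[{"grip":1.5,"dx":0,"dy":0,"dz":0,"twist":0},{"grip":1.5,"dx":-0.15,"dy":0,"dz":0.03,"twist":0},{"grip":1.5,"dx":0,"dy":0,"dz":0,"twist":0}]'
python3 -m jog '[{"grip":1.5,"dx":-0.1,"dy":0,"dz":0.03,"twist":0},{"grip":1.5,"dx":0,"dy":0,"dz":0,"twist":0}]'
python3 -c "
from h import *
to(.578,-.2945,.0827,-143)"
```

```text
time_s: 19.32
tcp_pos: [0.5827, -0.2974, 0.0811]
orientation: [0.641, -0.312, -0.626, -0.316]
force: [-0.6, -1.8, 7.5]
gripper_width: 0.23
time_s: 19.58
tcp_pos: [0.5825, -0.297, 0.0826]
orientation: [0.641, -0.312, -0.627, -0.316]
force: [-0.0, -2.8, 5.0]
gripper_width: 0.226
t 19.57 tcp [ 0.5825 -0.297   0.0826] jaw az -142.72 F [-0.03 -2.82  5.05] T [-0.4   0.31  0.01] w 0.226 q6 1.99 tilt [ 0.02  -0.004 -1.   ]
dx,dy,dz cm [-0.02  0.2   0.47] twist 0.005
```

Stiffness on the way back is about 1.6 N/mm, which matches the spring with the slide flush. Estimated sink is 3.1 mm, so I'll add a little and check that it holds.

```bash

python3 -m jog '[{"grip":1.5,"dx":0.12,"dy":0,"dz":0,"twist":0},{"grip":1.5,"dx":0.03,"dy":0,"dz":0,"twist":0}]'
python3 -m jog '[{"grip":1.5,"dx":0.03,"dy":0,"dz":0,"twist":0}]'
python3 - <<'E'
from h import *
F=[]
for i in range(6):
    p,d=robot.grab_frame("top"); F.append(robot.sense()["force"])
print(np.mean(F,0).round(2)); to(.578,-.2945,.0827,-143)
np.savez("pics/top8.npz",p=p,d=d)
q=p.astype(int);X=cloud("top",d);r,g,b=q[...,0],q[...,1],q[...,2];C=np.array([.577,-.2935,.0762])
u=np.array([.602,-.799]);m=(np.linalg.norm(X[...,:2]-C[:2],axis=-1)<.085)&(X[...,2]<.11)&(X[...,2]>.03)
for mm,n in((m&(r>140)&(r>b+60),"brass"),(m&(q.max(-1)<75),"dark")):
    Q=X[mm]-C;print(n,len(Q)); 
    if len(Q): print(np.c_[Q[:,:2]@u,Q[:,:2]@[.799,.602],Q[:,2]][:12].round(4)*1e3)
cv2.imwrite("pics/fin.png",np.hstack([cv2.resize(p[170:260,335:435],None,fx=6,fy=6,interpolation=cv2.INTER_CUBIC)])[...,::-1])
E
```

```text
time_s: 19.82
tcp_pos: [0.5826, -0.2972, 0.0817]
orientation: [0.641, -0.312, -0.627, -0.316]
force: [0.0, -2.5, 7.1]
gripper_width: 0.228
time_s: 19.95
tcp_pos: [0.5826, -0.2972, 0.0816]
orientation: [0.64, -0.312, -0.627, -0.316]
force: [-1.0, -1.4, 7.2]
gripper_width: 0.229
[-0.75 -2.54  6.61]
t 20.25 tcp [ 0.5826 -0.2972  0.0817] jaw az -142.69 F [-0.02 -2.62  6.84] T [-0.43  0.37 -0.01] w 0.225 q6 1.99 tilt [ 0.02  -0.004 -1.   ]
dx,dy,dz cm [-0.11  0.2   0.49] twist 0.005
brass 16
[[-46.7  41.5  -8.9]
 [-45.   40.1  -8.3]
 [-48.3  39.7  -7.8]
 [-46.   38.5 -11.2]
 [-44.6  36.9  -8.3]
 [-49.   38.1 -12.1]
 [-47.8  36.5  -8.9]
 [-46.4  35.1  -6.1]
 [-50.8  36.2  -9.8]
 [-49.   34.8 -10. ]
 [-47.5  33.3  -8.2]
 [-45.4  32.   -9.6]]
dark 17
[[ -9.1  58.2 -16.8]
 [-10.7  58.4 -25. ]
 [ -9.3  56.8 -22.8]
 [-10.4  59.1 -42.5]
 [-10.9  56.9 -31. ]
 [-10.8  54.9 -22.6]
 [ -9.1  53.5 -22. ]
 [-11.1  55.5 -37.4]
 [-10.8  53.6 -29.9]
 [-10.1  51.8 -23.9]
 [ -9.1  50.1 -20.2]
 [ -2.9  49.9 -40.8]]
```

View pics/fin.png

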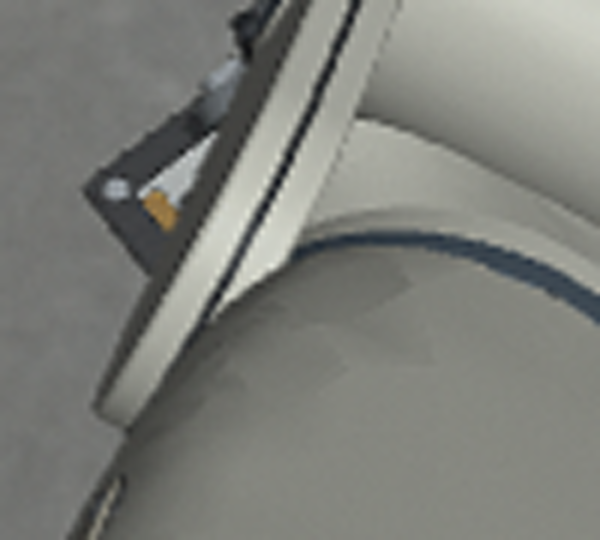

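The brass lip now reads about 4.5 mm lower than at rest, so sink is about right. The wrist moments are less good: load is centred near the slide's one side edge (about -30 mm across). The tool leaned about 1.5° sideways since the pick-up, so the slide is probably rolled slightly in the grip.

With the slide resting flush against the lip, I'll ease off, slacken the fingers briefly so it settles by itself, re-close and press again.

```bash

python3 -m jog '[{"grip":1.5,"dx":-0.2,"dy":0,"dz":0.04,"twist":0},{"grip":1.5,"dx":-0.1,"dy":0,"dz":0.03,"twist":0},{"grip":1.5,"dx":0,"dy":0,"dz":0,"twist":0}]'
python3 -c "
from h import *
to(.578,-.2945,.085,-143)"
```

```text
time_s: 20.62
tcp_pos: [0.5821, -0.2966, 0.0845]
orientation: [0.64, -0.312, -0.627, -0.316]
force: [0.3, -3.3, 3.3]
gripper_width: 0.229
t 20.62 tcp [ 0.5821 -0.2966  0.0845] jaw az -142.67 F [ 0.31 -3.33  3.3 ] T [-0.56  0.13  0.01] w 0.229 q6 1.99 tilt [ 0.019 -0.004 -1.   ]
dx,dy,dz cm [-0.06  0.2   0.41] twist 0.006
```

```bash

python3 -m jog '[{"grip":1.5,"dx":-0.12,"dy":0,"dz":0.02,"twist":0},{"grip":2.6,"dx":0,"dy":0,"dz":0,"twist":0},{"grip":2.6,"dx":0,"dy":0,"dz":0,"twist":0},{"grip":2.6,"dx":0,"dy":0,"dz":0,"twist":0}]'
python3 -c "
from h import *
to(.578,-.2945,.085,-143)"
```

```text
time_s: 21.12
tcp_pos: [0.5807, -0.2947, 0.0841]
orientation: [0.639, -0.311, -0.628, -0.316]
force: [0.3, -0.9, 0.9]
gripper_width: 0.304
t 21.12 tcp [ 0.5807 -0.2947  0.0841] jaw az -142.69 F [ 0.25 -0.86  0.85] T [-0.11 -0.04  0.01] w 0.304 q6 1.99 tilt [ 0.016 -0.001 -1.   ]
dx,dy,dz cm [-0.09  0.2   0.17] twist 0.005
```

```bash

python3 -m jog '[{"grip":2.6,"dx":-0.1,"dy":0.1,"dz":0,"twist":0},{"grip":2.6,"dx":0,"dy":0,"dz":0,"twist":0}]'
python3 -m jog '[{"grip":1.5,"dx":0,"dy":0,"dz":0,"twist":0},{"grip":1.5,"dx":0,"dy":0,"dz":0,"twist":0},{"grip":1.5,"dx":0,"dy":0,"dz":0,"twist":0},{"grip":1.5,"dx":0,"dy":0,"dz":0,"twist":0}]' 20
python3 -c "
from h import *
to(.578,-.2945,.085,-143)"
```

```text
time_s: 21.38
tcp_pos: [0.5794, -0.2948, 0.0847]
orientation: [0.638, -0.311, -0.629, -0.316]
force: [0.0, -0.3, -0.3]
gripper_width: 0.304
time_s: 21.88
tcp_pos: [0.5793, -0.2947, 0.0848]
orientation: [0.638, -0.311, -0.629, -0.316]
force: [-0.4, -0.4, 1.0]
gripper_width: 0.227
t 21.88 tcp [ 0.5793 -0.2947  0.0848] jaw az -142.69 F [-0.41 -0.44  1.04] T [ 0.02  0.04 -0.02] w 0.227 q6 1.99 tilt [ 0.015  0.    -1.   ]
dx,dy,dz cm [-0.02  0.09  0.1 ] twist 0.005
```

Free of force when open, and gripped again at the same width. Now press about 4 mm along the face normal.

```bash

python3 -m jog '[{"grip":1.5,"dx":0.15,"dy":0,"dz":-0.03,"twist":0},{"grip":1.5,"dx":0.15,"dy":0,"dz":-0.03,"twist":0},{"grip":1.5,"dx":0.05,"dy":0,"dz":0,"twist":0}]'
python3 - <<'E'
from h import *
F=[];T=[]
for i in range(6):
    robot.grab_frame("top");s=robot.sense(); F.append(s["force"]);T.append(s["torque"])
F=np.mean(F,0);T=np.mean(T,0);u=np.array([.602,-.799]);v=np.array([.799,.602])
tu,tv=T[:2]@u,T[:2]@v;Fu,Fv=F[:2]@u,F[:2]@v;h=.165
print("Fu,Fv,Fz",Fu.round(2),Fv.round(2),F[2].round(2),"COP u,v mm",(1e3*(tv+h*Fu)/F[2]).round(1)*-1,(1e3*(tu-h*Fv)/F[2]).round(1),"normal",(.973*(F[2]+1.3)-.23*Fu).round(2))
to(.578,-.2945,.085,-143)
E
```

```text
time_s: 22.25
tcp_pos: [0.5798, -0.2953, 0.0818]
orientation: [0.638, -0.311, -0.629, -0.316]
force: [-1.4, 0.0, 4.8]
gripper_width: 0.23
Fu,Fv,Fz -1.58 -0.51 4.86 COP u,v mm 3.1 -39.8 normal 6.36
t 22.55 tcp [ 0.5798 -0.2952  0.0818] jaw az -142.69 F [-2.18  0.79  4.22] T [ 0.08  0.31 -0.07] w 0.229 q6 1.99 tilt [ 0.015  0.    -1.   ]
dx,dy,dz cm [-0.32  0.09  0.16] twist 0.005
```

After the re-grip, the load centre along the slope is at +3 mm and the force is purely along the face normal: about 6.4 N, so roughly 3.6 mm of sink. The speeds are steady, so I'm handing in.

```bash
python3 -c "
from h import *
robot.close_job(); to(.578,-.2945,.0818,-143)"
```

```text
the job is handed in; nothing more can be done
the job is handed in; nothing more can be done
```

The job is handed in at about 22.6 s of the 38 s. The slide is gripped, lying on the face and pressed to about half sink; no verdict was reported.

**What I did**
- I gripped the orange block off-centre and tilted the slide in the pads by lowering its upper end onto the outside of the brass lip.
- I set its lower edge on the face, slid it down to the lip by touch, and pivoted it there to about 17° steeper than the face.
- I tipped it back along the arc and pressed to the spring stop (about 18 N) to make sure it was flush, then eased off.

**Last checks**
- **Push:** about 6.4 N along the face normal, so roughly 3.6 mm of sink. Depth on the brass lip showed about 4.5 mm, taken before the re-grip at a slightly higher push.
- **Position:** about 1 mm off centre across, at most 1–2 mm from the lip along the slope, and square to within 0.5°. These come from the arm pose; the gripper hid the slide from both cameras.
- **Slope direction:** the load centre is about 3 mm from the TCP, which fits a flush slide.

**What disagreed or departed from the brief**
- **Grip opened once:** after tipping, the wrist moments suggested a slight sideways roll, so I opened the fingers about 6 mm for roughly half a second, let the slide settle against the lip, and re-closed before pressing again. It was not let go at the finish.
- **Sideways check did not clear:** after the re-grip the moments still put the load about 40 mm to one side, past the slide's own edge, so I don't fully trust the reading. The tool's lean suggests at most about 0.7° of roll, inside the 1.7° limit, but I could not confirm that by camera.

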